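# Find and seat the rocking case cover

### The job

One of the four identical white covers on the assembly pallet has not snapped onto its case: it rocks end to end. Using fingertips only, first press near one end of the covers, one after another, until you find the one that rocks under the press, then press that cover down until it is fully home and level. Do not pull any cover up, leave the jar, the cup and the screwdriver alone, and finish clear of everything.

Things in the scene. Friction and masses are not known exactly. Their poses are not given: they have to be found in the camera images.
- pallet: Fixed aluminium plate, 230 x 300 x 30 mm, on the table; origin at the centre of its underside, y axis along its long side. Its four nests lie 104 mm apart along x and 144 mm along y; each holds a fixed grey plastic case with an identical white cover, flat on top, 64 mm (x) by 104 mm (y, the long way), 8 mm thick, with a skirt that overlaps the case.
- nest_1 (a point): Point over the middle of the nest at the pallet's -x, -y corner, 72 mm above the table; same axes as the pallet. Cases stand at different heights: the top face of the cover here lies 0 to 6 mm above this point, so height does not tell the loose cover. Three covers are home and rigid; one, in a nest drawn at random, stands 5 mm proud of its case and rocks.
- nest_2 (a point): The same point for the nest at the -x, +y corner (same axes and heights as nest_1).
- nest_3 (a point): The same point for the nest at the +x, -y corner (same axes and heights as nest_1).
- nest_4 (a point): The same point for the nest at the +x, +y corner (same axes and heights as nest_1).
- cover_tilt (a joint): Rocking of the loose cover, on whichever nest, in rad: 0 level (as at the start), up to 0.085 either way, positive with its +y end up. About 3 N pressed 35 mm from its middle towards an end tips it to its stop: that end goes down about 3 to 4 mm; it springs back level when let go. A light press near an end only rocks it; over about 15 N there may seat it too.
- cover_press (a joint): How far the loose cover, on whichever nest, has been pressed down onto its case, in m: 0 at the start, 0.005 fully home, negative pulled up. Pressed in its middle with about 11 N or more it slides straight down to its stop and stays there, no longer rocking.
- jar: Loose clear plastic jar with a white lid, 52 mm wide, 85 mm tall, standing beside the pallet; origin at the centre of its underside. To be left alone.
- cup: Loose grey plastic cup, 66 mm wide at the rim, 60 mm tall, standing beside the pallet; origin at the centre of its underside. To be left alone.
- screwdriver: Loose screwdriver, 160 mm long with a black handle, lying beside the pallet; x axis along it towards the tip. To be left alone.

How it is judged (in metres and radians):
On the way:
1. the loose cover is found: it is rocked by more than 0.04 rad by a press near its end ((value of joint cover_tilt above 0.04 rad or value of joint cover_tilt below -0.04 rad)), for 0.05 s.
At the end, for the whole second after the job is handed in: The loose cover was rocked by more than 0.04 rad first, and is now pressed home (at least 3.5 of its 5 mm) and level to 0.02 rad; jar, cup and screwdriver are within 20 mm of where they were (value of joint cover_press above 0.0035 m and value of joint cover_tilt between -0.02 and 0.02 rad and distance of each of jar, cup, screwdriver from where it was at the start of the episode below 0.02 m); the robot touches nothing.
It fails at once if the loose cover is pulled up off its case by more than 3 mm (value of joint cover_press below -0.003 m).
It fails at once if the jar, cup or screwdriver is moved, lifted or tipped over (distance of any of jar, cup, screwdriver from where it was at the start of the episode above 0.02 m or angle between any of jar, cup's own z axis and vertical above 0.5 rad).
It also fails if it takes over 48 s, if anything falls off the work surface, if the arm or the gripper's body presses on something with over 40 N, if the wrist force passes 120 N, or if a joint passes its speed limit or range.

### The arm

A 6-joint arm with a two-finger parallel gripper is mounted at the origin on the work surface. World frame = base frame: x ahead of the robot, y to its left, z up, the work surface at z = 0. Lengths are in m, angles in degrees, forces in N, time in s.
With the tool pointing down it reaches from about 0.4 to 0.825 m from the base axis. Payload 7 kg.
Tool frame: the origin (TCP) lies midway between the tips of the shut fingers; the grasp point (between the pads) lies 19 mm behind it; z points along the fingers, y is the line along which they close (so a half turn about z gives the same grasp; the last joint's range is limited). The gripper opens to 88 mm and grips with 3 to 60 N. Pads are 19 mm wide; open, the fingers measure 130 mm over their backs; the gripper's body (78 mm by 193 mm) begins 47 mm behind the grasp point.
Start: joints at [-54.483, 20.546, 0.682, 0, -70.136, -16.507], TCP at [0.22, -0.638, 0.203] pointing down, gripper open.
Joint ranges: [-176.03, 176.03], [-82.01, 121.73], [-58.28, 71.71], [-173.87, 95.51], [-174.79, -0.11], [-173.66, 173.66]. Speed limits (degrees/s): [136.94, 136.94, 172.46, 180, 180, 180].

### API

Orientations are given as [roll, pitch, yaw] about the fixed x, y, z axes, in that order (R = Rz(yaw) Ry(pitch) Rx(roll)).
In Python, from plant import ctrl, viewer, close_job gives the robot as it stands. The module is installed in compiled form; this text tells all that it offers.
- The arm moves only by the tool step_arm, never from a script. Its argument "moves" is a list that holds one entry, the list of rows, each a list of 5 numbers: the shift along the world's x, y, z in cm, then the turn about the world's z in rad, then the finger opening in cm, from 0 to 8.76. In form: [[[tx, ty, tz, twist, grip], ...]]. A call has 1 to 10 rows; each row shifts and turns the commanded pose from where the row before left it; what a row does not reach is not made up. A row lasts 1/10 s, in which the tool goes at most 50 mm and 8.59 degrees, less where a joint would pass 70% of its speed; a pose out of reach is approached as far as the arm can. A call with a gripper value outside its range is refused whole. The fingers move at their own pace and stop on an object; the grip force is fixed at half the most. Time passes only in rows, so rows that do not move let the fingers close. It gives the time, the measured TCP pose, the force, the opening and the grip force at its end, in the units of the state.
- ctrl.get_obs(): the state, without advancing time (a new reading comes with each control period).
- viewer.snapshot(name): name is "scene" or "top" or "wrist"; returns (picture, depth): 480x640x3 uint8, blue, green, red; 480x640 float32, m along the optical axis (not along the pixel's ray), 0 where there is no reading.
- viewer.camera_info(name): a dict with "camera_matrix" (3x3 intrinsics, pixels), "k1" (the pictures are not rectified: a ray, as slopes to the right and down, at radius r is drawn at 1 + k1 r^2 times it, then the intrinsics apply), "eye" and "orientation" of the camera in the world. Camera axes: x right, y down, z forward; pixel columns grow to the right and rows downward; lengths in m; the calibration is good to about 2 mm. A picture is of the moment at which its call begins: read the wrist's pose just before it. camera_info takes no time and is no camera call; for the wrist camera it gives the pose at the moment of the call.
- close_job(): hands the job in; it is judged then, once.
The state is a dict: "clock": time; "joint_pos": joint angles; "qvel": joint speeds; "tau": joint torques, N m; "tool_pos": TCP position; "orientation": TCP orientation; "force": force on the tool from outside, world axes, zero at the start; "moment": the same for the moment, N m; "opening": finger opening in m; "gripper_force": force on a finger pad.
Only numpy, scipy, OpenCV 4.12 (cv2) and the standard library are available. Lean on these libraries where they do the work, as an engineer would, in place of code of your own. Each camera call takes 0.05 s, during which the arm holds its last target. There are 200 camera calls.

## Working session

There is one attempt and no reset: what is moved stays moved. The work goes in short steps, Python scripts to look and compute and a tool call to move; the robot and the scene stay as the last step left them, time stands still between calls to the robot, and variables do not carry over. Pictures are saved under pics/ and viewed, at most 10 in all, crops included, and the job is handed in when it is done.

Besides the shell and the picture viewer there is one more tool, called as a command line: name --argument value ..., lists and objects as JSON in quotes. step_arm: Moves the arm, as the interface text tells. Its arguments: {"type":"object","properties":{"moves":{"type":"array","items":{"type":"array","items":{"type":"array","items":{"type":"number"}}}}},"required":["moves"]}

```bash
mkdir -p pics; cat > h.py <<'E'
import numpy as np, cv2
from plant import ctrl, viewer, close_job
def pts(name):
    im,d=viewer.snapshot(name); c=viewer.camera_info(name)
    return im,d,c
def world(c,u,v,d):
    from scipy.spatial.transform import Rotation as R
    K=np.array(c["camera_matrix"]); 
    x=(np.asarray(u,float)-K[0,2])/K[0,0]; y=(np.asarray(v,float)-K[1,2])/K[1,1]
    xd,yd=x.copy(),y.copy()
    for _ in range(10):
        s=1+c["k1"]*(x*x+y*y); x,y=xd/s,yd/s
    o=np.array(c["orientation"]); 
    M=o if o.shape==(3,3) else R.from_euler('xyz',o,degrees=True).as_matrix()
    return (M@np.stack([x*d,y*d,np.ones_like(x)*d])).T+np.array(c["eye"])
E
python3 - <<'E'
from h import *
im,d,c=pts("top"); cv2.imwrite("pics/top.png",im); print(c, ctrl.get_obs())
np.savez("top.npz",im=im,d=d)
v,u=np.mgrid[0:480,0:640]; P=world(c,u.ravel(),v.ravel(),d.ravel())
z=P[:,2].reshape(480,640); ok=d>0
m=((z>.055)&(z<.09)&ok&(im.min(2)>150)).astype('uint8')
n,l,s,ce=cv2.connectedComponentsWithStats(m)
for i in range(1,n):
    if s[i,4]>150:
        q=P[(l==i).ravel()]; r=cv2.minAreaRect((q[:,:2]*1000).astype('float32'))
        print(s[i],ce[i].round(),r,np.median(q[:,2]))
E
```

```text
{'camera_matrix': array([[460.41656541,   0.        , 318.98484232],
       [  0.        , 460.41656541, 236.67900933],
       [  0.        ,   0.        ,   1.        ]]), 'k1': -0.006416001550975646, 'eye': array([0.45505646, 0.00852593, 0.784823  ]), 'orientation': array([-169.82366856,    1.84484399,  -90.43758858])} {'clock': 0.05, 'joint_pos': array([-5.44832022e+01,  2.05890978e+01,  6.32747171e-01, -1.86208957e-02,
       -7.01372789e+01, -1.65073220e+01]), 'qvel': array([ 0.00084683, -0.10518532,  0.12410587,  0.09433701,  0.01009922,
       -0.0358934 ]), 'tau': array([-2.08543344e-03, -5.84668493e+01,  2.94057816e+01,  7.02599555e+00,
        1.02893965e-02, -5.80101505e-05]), 'tool_pos': array([ 0.21964828, -0.63768687,  0.20184604]), 'orientation': array([ 1.79905255e+02, -9.82261901e-03, -1.60996857e+02]), 'force': array([-0.39151844,  0.2154575 ,  0.36066867]), 'moment': array([0.02542621, 0.02705595, 0.01879342]), 'gripper_force': 0.0, 'opening': 0.08791502099462938}
```

View pics/top.png

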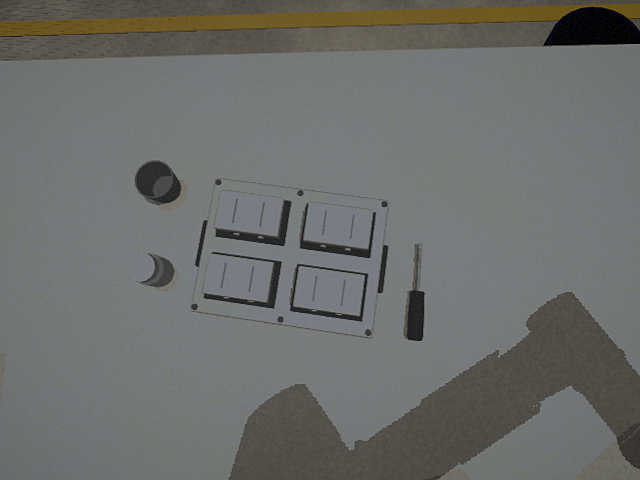

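The picture shows the pallet spanning about (192,178)–(388,337), with the covers centred near (250,214), (338,227), (240,278) and (329,290). The cup is at (158,182), the jar at (152,269) and the screwdriver at (416,290). I'll measure the covers by height.

```bash
python3 - <<'E'
from h import *
f=np.load("top.npz"); im,d=f["im"],f["d"]; c=viewer.camera_info("top")
v,u=np.mgrid[0:480,0:640]; P=world(c,u.ravel(),v.ravel(),d.ravel())
z=P[:,2].reshape(480,640)
m=((z>.064)&(z<.09)&(d>0)&(u>185)&(u<395)&(v>170)&(v<345)).astype('uint8')
n,l,s,ce=cv2.connectedComponentsWithStats(m)
for i in range(1,n):
    if s[i,4]>150:
        q=P[(l==i).ravel()]; r=cv2.minAreaRect((q[:,:2]*1000).astype('float32'))
        print(s[i],ce[i].round(),r,np.median(q[:,2]))
for nm,b in dict(jar=(130,180,245,290),cup=(130,185,155,210)).items():
    k=((z>.02)&(d>0)&(u>b[0])&(u<b[1])&(v>b[2])&(v<b[3])).ravel(); print(nm,P[k].min(0),P[k].max(0))
E
```

```text
[ 214  190   70   48 2569] [249. 213.] ((623.7969360351562, 142.9622039794922), (103.50487518310547, 64.3864517211914), 80.65961456298828) 0.07529817436725306
[ 302  201   71   49 2673] [337. 225.] ((602.0453491210938, 1.6177978515625), (104.17296600341797, 64.8071517944336), 81.32062530517578) 0.07596259955851803
[ 202  253   72   50 2676] [238. 277.] ((521.4109497070312, 158.92872619628906), (103.61201477050781, 64.04112243652344), 81.12964630126953) 0.07281239916117793
[ 292  266   72   50 2803] [328. 290.] ((499.4418029785156, 17.310619354248047), (104.00505828857422, 64.0126953125), 81.20428466796875) 0.07505489910690111
jar [0.51183457 0.28123882 0.02021546] [0.56342406 0.32319323 0.0875719 ]
cup [0.65492258 0.27177613 0.02000259] [0.71982554 0.3374901  0.06321462]
```

step_arm --moves '[[[1.6,3.6,0,0.108,0],[1.6,3.6,0,0.108,0],[1.6,3.6,0,0.108,0],[1.6,3.6,0,0.108,0],[1.6,3.6,0,0.108,0],[1.6,3.6,0,0.108,0],[1.6,3.6,0,0.108,0],[1.6,3.6,0,0.108,0],[1.6,3.6,0,0.108,0],[1.6,3.6,0,0.108,0]]]'

```text
clock: 1.05
tool_pos: [0.3799, -0.2765, 0.2025]
orientation: [180.0, 0.0, -98.9]
force: [1.6, -0.3, -0.1]
opening: 0.0136
gripper_force: 0.0
```

step_arm --moves '[[[1.6,3.7,0,0,0],[1.6,3.7,-1,0,0],[1.6,3.7,-2,0,0],[1.6,3.7,-2,0,0],[1.6,3.7,-2,0,0],[1.6,3.7,-2,0,0],[1.6,3.7,0,0,0],[0,0,0,0,0],[0,0,0,0,0]]]'

```text
clock: 1.95
tool_pos: [0.4916, -0.0184, 0.1121]
orientation: [179.9, -0.0, -99.0]
force: [-0.5, -0.2, -0.2]
opening: 0.0004
gripper_force: 0.0
```

step_arm --moves '[[[0,0,-1.5,0,0],[0,0,-1.4,0,0],[0,0,-0.3,0,0],[0,0,-0.2,0,0],[0,0,0,0,0]]]'

```text
clock: 2.45
tool_pos: [0.4919, -0.0196, 0.0791]
orientation: [-180.0, 0.0, -99.1]
force: [0.4, 0.2, -0.6]
opening: 0.0004
gripper_force: 0.0
```

step_arm --moves '[[[0,0,-0.1,0,0],[0,0,0,0,0]]]'

```text
clock: 2.65
tool_pos: [0.4921, -0.0192, 0.0782]
orientation: [-180.0, 0.0, -99.1]
force: [0.5, 0.5, 0.2]
opening: 0.0006
gripper_force: 0.0
```

step_arm --moves '[[[0,0,-0.1,0,0],[0,0,0,0,0]]]'

```text
clock: 2.85
tool_pos: [0.4919, -0.0191, 0.0768]
orientation: [-180.0, 0.0, -99.1]
force: [-0.5, 0.7, 0.3]
opening: -0.0001
gripper_force: 0.0
```

step_arm --moves '[[[0,0,-0.1,0,0],[0,0,0,0,0]]]'

```text
clock: 3.05
tool_pos: [0.4918, -0.0192, 0.0756]
orientation: [180.0, -0.0, -99.1]
force: [-0.9, -0.7, 0.9]
opening: 0.0008
gripper_force: 0.0
```

step_arm --moves '[[[0,0,-0.1,0,0],[0,0,0,0,0]]]'

```text
clock: 3.25
tool_pos: [0.4918, -0.0192, 0.0746]
orientation: [180.0, -0.0, -99.1]
force: [-0.3, 0.4, -0.7]
opening: 0.0002
gripper_force: 0.0
```

step_arm --moves '[[[0,0,-0.05,0,0],[0,0,0,0,0]]]'

```text
clock: 3.45
tool_pos: [0.4918, -0.0192, 0.0742]
orientation: [180.0, -0.0, -99.1]
force: [-0.1, 0.3, 0.8]
opening: 0.0005
gripper_force: 0.0
```

step_arm --moves '[[[0,0,-0.05,0,0],[0,0,0,0,0]]]'

```text
clock: 3.65
tool_pos: [0.4918, -0.0192, 0.0737]
orientation: [180.0, -0.0, -99.1]
force: [0.3, 0.6, 0.3]
opening: 0.0003
gripper_force: 0.0
```

step_arm --moves '[[[0,0,-0.05,0,0],[0,0,0,0,0]]]'

```text
clock: 3.85
tool_pos: [0.4918, -0.0192, 0.0732]
orientation: [180.0, -0.0, -99.1]
force: [-0.1, 0.4, 1.0]
opening: 0.0007
gripper_force: 0.0
```

step_arm --moves '[[[0,0,-0.05,0,0],[0,0,0,0,0]]]'

```text
clock: 4.05
tool_pos: [0.4918, -0.0192, 0.0727]
orientation: [180.0, -0.0, -99.1]
force: [-0.2, 0.6, 0.1]
opening: 0.0004
gripper_force: 0.0
```

step_arm --moves '[[[0,0,-0.05,0,0],[0,0,0,0,0]]]'

```text
clock: 4.25
tool_pos: [0.4918, -0.0192, 0.0722]
orientation: [180.0, -0.0, -99.1]
force: [0.3, 0.3, -0.9]
opening: 0.0003
gripper_force: 0.0
```

step_arm --moves '[[[0,0,-0.05,0,0],[0,0,0,0,0]]]'

```text
clock: 4.45
tool_pos: [0.4918, -0.0192, 0.0717]
orientation: [180.0, -0.0, -99.1]
force: [0.0, 0.2, -0.3]
opening: 0.0006
gripper_force: 0.0
```

step_arm --moves '[[[0,0,-0.05,0,0],[0,0,0,0,0]]]'

```text
clock: 4.65
tool_pos: [0.4918, -0.0192, 0.0712]
orientation: [180.0, -0.0, -99.1]
force: [-0.5, 0.0, -0.2]
opening: 0.0005
gripper_force: 0.0
```

```bash
python3 - <<'E'
from h import *
im,d,c=pts("scene"); print(c["eye"],c["orientation"],ctrl.get_obs()["force"])
cv2.imwrite("pics/s1.png",im)
E
```

```text
[0.98231438 0.37184044 0.91683459] [-147.35771421    0.58153189  129.24846866] [-0.45104657  0.18253384 -0.77337191]
```

View pics/s1.png

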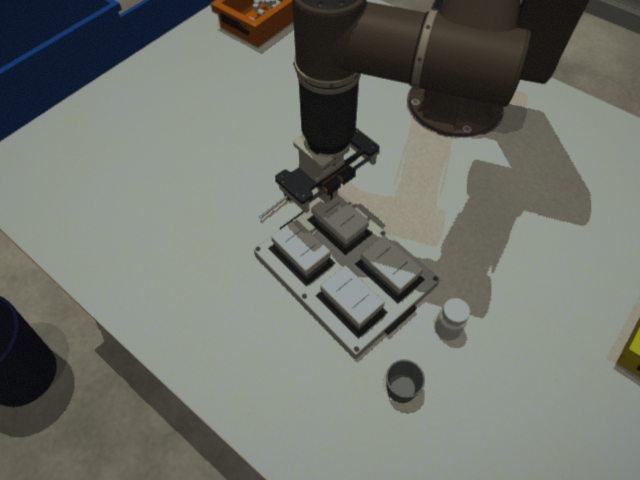

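The fingers are at (330,200), right at the -y end of the near-base cover (342,222). I'll zoom in and cross-check the cover positions and planes from this view.

```bash
python3 - <<'E'
from h import *
im,d,c=pts("scene"); 
cv2.imwrite("pics/s2.png",cv2.resize(im[150:340,240:450],None,fx=3.5,fy=3,interpolation=2)[:600,:800])
v,u=np.mgrid[0:480,0:640]
for nm in("scene","top"):
    if nm=="top": im,d,c=pts(nm)
    P=world(c,u.ravel(),v.ravel(),d.ravel()); ok=d.ravel()>0
    print(nm)
    for C in [(.624,.143),(.602,.002),(.521,.159),(.4995,.017)]:
        a=np.array([.153,.988]); b=np.array([.988,-.153]); e=P[:,:2]-C
        for s in(-38,0,38):
            k=ok&(abs(e@a*1000-s)<7)&(abs(e@b)<.02)&(P[:,2]>.06)&(P[:,2]<.09); print(C,s,k.sum(),np.median(P[k,2]).round(4))
    pts_=P[ok&(P[:,2]>.066)&(P[:,2]<.082)&(abs(P[:,0]-.56)<.12)&(abs(P[:,1]-.08)<.17)]
    e=pts_[:,:2]-[.4995,.017]; k=(abs(e@a)<.07)&(abs(e@b)<.042); r=cv2.minAreaRect((pts_[k,:2]*1000).astype('float32')); print(r)
E
```

```text
scene
(0.624, 0.143) -38 146 0.076
(0.624, 0.143) 0 158 0.0762
(0.624, 0.143) 38 164 0.0757
(0.602, 0.002) -38 118 0.0767
(0.602, 0.002) 0 123 0.0765
(0.602, 0.002) 38 135 0.0767
(0.521, 0.159) -38 136 0.0734
(0.521, 0.159) 0 132 0.0736
(0.521, 0.159) 38 142 0.0735
(0.4995, 0.017) -38 82 0.0755
(0.4995, 0.017) 0 116 0.0753
(0.4995, 0.017) 38 117 0.0754
((498.4150390625, 16.775043487548828), (105.81809997558594, 65.59890747070312), 81.12173461914062)
top
(0.624, 0.143) -38 218 0.0756
(0.624, 0.143) 0 215 0.0756
(0.624, 0.143) 38 210 0.0754
(0.602, 0.002) -38 0 nan
(0.602, 0.002) 0 0 nan
(0.602, 0.002) 38 0 nan
(0.521, 0.159) -38 0 nan
(0.521, 0.159) 0 0 nan
(0.521, 0.159) 38 0 nan
(0.4995, 0.017) -38 0 nan
(0.4995, 0.017) 0 0 nan
(0.4995, 0.017) 38 0 nan
((0.0, 0.0), (0.0, 0.0), 0.0)
  return _methods._mean(a, axis=axis, dtype=dtype,
  ret = ret.dtype.type(ret / rcount)
```

View pics/s2.png

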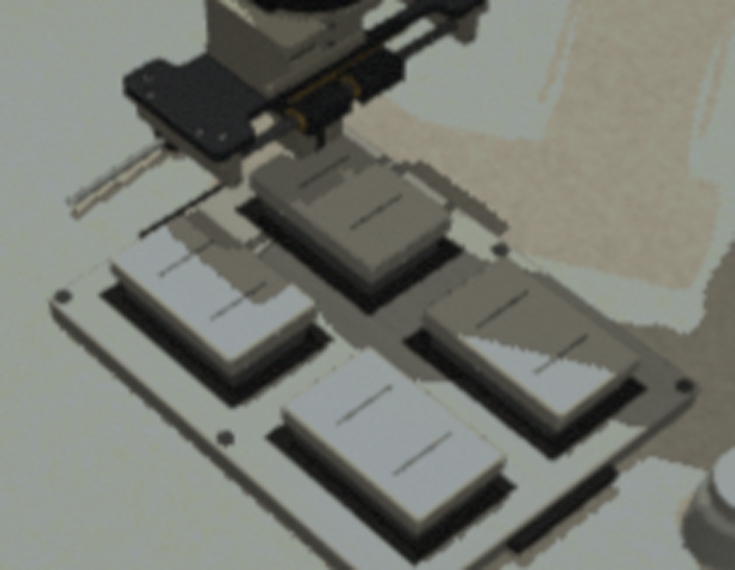

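The crop shows the closed fingertips at about (320,145), by the -y edge of the nest_1 cover, which still looks level. I'll compare where the calibration says the TCP is with where it shows in the picture.

```bash
python3 - <<'E'
from h import *
from scipy.spatial.transform import Rotation as R
c=viewer.camera_info("scene"); K=c["camera_matrix"]; M=R.from_euler('xyz',c["orientation"],degrees=True).as_matrix()
o=ctrl.get_obs(); print(o["tool_pos"],o["force"])
im,d=viewer.snapshot("scene")
def proj(p):
    q=M.T@(np.array(p)-c["eye"]); x=q[:2]/q[2]; x=x*(1+c["k1"]*x@x); return K[:2,:2]@x+K[:2,2]
t=o["tool_pos"]
z=cv2.resize(im[160:250,280:400],None,fx=6,fy=6,interpolation=2)
def mk(p,col):
    q=((proj(p)-[280,160]+.5)*6).astype(int); cv2.circle(z,tuple(map(int,q)),3,col,-1); print(p,q)
mk(t,(0,0,255)); mk(t+[0,0,.02],(0,0,255))
a=np.array([.153,.988,0]); b=np.array([.988,-.153,0]); C=np.array([.499,.017,.0753])
for s in(-1,1):
    for w in(-1,1): mk(C+s*.052*a+w*.032*b,(0,255,0))
cv2.imwrite("pics/s3.png",z)
E
```

```text
[ 0.49185518 -0.01915961  0.07125382] [ 0.13473529 -0.03334887 -0.05021845]
[ 0.49185518 -0.01915961  0.07125382] [287 264]
[ 0.49185518 -0.01915961  0.09125382] [287 228]
[ 0.459428 -0.02948   0.0753  ] [322 183]
[ 0.52266  -0.039272  0.0753  ] [183 284]
[0.47534  0.073272 0.0753  ] [536 366]
[0.538572 0.06348  0.0753  ] [396 476]
```

View pics/s3.png

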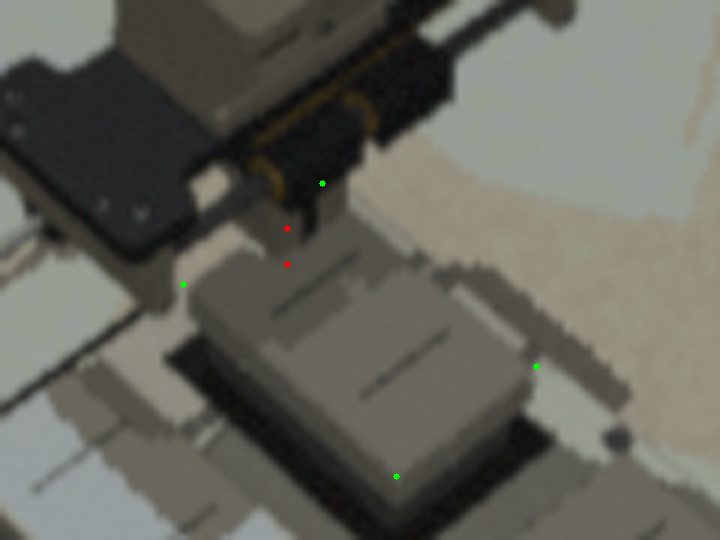

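The red TCP marker at (287,264) falls below where the visible finger slit ends, about (305,242). Depth at the fingers will show where the tips really are.

```bash
python3 - <<'E'
from h import *
im,d,c=pts("scene"); print(ctrl.get_obs()["force"],ctrl.get_obs()["opening"])
v,u=np.mgrid[0:480,0:640]; P=world(c,u.ravel(),v.ravel(),d.ravel()).reshape(480,640,3)
for ch in (2,0,1):
    print("zxy"[(2,0,1).index(ch)])
    print((P[190:208,318:342:2,ch]*1000).round().astype(int))
E
```

```text
[ 0.01263319 -1.18441636 -1.16138781] 0.0005425893406535886
z
[[123 179 181 178 180 181 176 172 166 115  -1   0]
 [176 177 176 175 175 175 173 171 113 112  27   0]
 [179 179 178 136 174 174 171 167 115 110  34  -1]
 [178 177 176 134 167 173 171 114 111 106  27  28]
 [176 175 120 127 128 170 116 109 108 100  75  31]
 [176 110 114 123 120 166 111 106 106  97  76  28]
 [  2 105 112 118 118 115 109 106 100  77  77  77]
 [ -1 101 107 112 118 114 107  97  77  77  76  76]
 [  0  -1 103 108 113 107 105  96  75  76  74  78]
 [ -1   2 100 108 111 103 102  77  78  74  71  77]
 [ -1  76  77 102 109 103  73  77  77  75  76  75]
 [  0  72  77  99 101  77  75  75  77  78  76  76]
 [ 76  75  74  74 101  78  73  76  76  74  75  75]
 [ 73  76  78  78  75  75  73  79  75  77  74  73]
 [ 80  78  78  76  79  77  73  74  77  77  75  77]
 [ 75  78  75  73  74  76  76  78  77  77  77  74]
 [ 75  75  77  75  73  76  76  76  76  74  78  74]
 [ 75  75  77  76  76  77  78  75  78  74  77  76]]
x
[[508 539 538 533 532 531 526 521 515 481 405 403]
 [541 539 537 534 532 529 526 522 484 481 425 405]
 [545 542 540 5
[... 1022 characters left out ...]
-13  -9  14  -9  -9  -7  -7 -16 -32]
 [  4 -26 -21 -13 -12  14 -10  -9  -6  -7 -13 -32]
 [-80 -27 -20 -14 -11  -9  -9  -8  -7 -15 -11  -9]
 [-80 -27 -21 -15 -10  -9  -9 -10 -17 -13 -11  -7]
 [-78 -75 -21 -16 -10 -10  -8  -9 -16 -12 -10  -5]
 [-77 -72 -21 -14 -10 -10  -8 -16 -13 -11 -10  -4]
 [-75 -34 -31 -16  -9  -9 -20 -15 -11  -9  -6  -3]
 [-73 -35 -29 -16 -11 -20 -17 -14 -10  -7  -4  -1]
 [-34 -32 -29 -25 -10 -17 -17 -12  -9  -7  -3   0]
 [-34 -30 -26 -22 -21 -17 -15  -9  -8  -4  -2   1]
 [-29 -27 -24 -22 -17 -15 -13 -10  -6  -2   0   4]
 [-30 -25 -24 -21 -18 -14 -11  -7  -4   0   2   4]
 [-28 -25 -21 -19 -16 -12  -9  -6  -3  -1   5   6]
 [-27 -24 -20 -17 -14 -10  -7  -5   0   1   6   8]]
```

The visible fingertips are still about 20 mm above the cover: the lowest finger readings are z≈0.096–0.101 against 0.075 for the cover. So the true tips sit about 20 mm above the reported TCP. I'll keep descending and go by force.

step_arm --moves '[[[0,0,-0.2,0,0],[0,0,-0.2,0,0],[0,0,-0.2,0,0],[0,0,-0.2,0,0],[0,0,-0.2,0,0],[0,0,0,0,0]]]'

```text
clock: 5.5
tool_pos: [0.4916, -0.0192, 0.0609]
orientation: [180.0, -0.0, -99.1]
force: [-0.1, -0.2, -0.2]
opening: 0.0003
gripper_force: 0.0
```

step_arm --moves '[[[0,0,-0.1,0,0],[0,0,-0.1,0,0],[0,0,0,0,0]]]'

```text
clock: 5.8
tool_pos: [0.4918, -0.0192, 0.0592]
orientation: [180.0, -0.0, -99.1]
force: [-0.2, -0.1, 0.5]
opening: 0.0003
gripper_force: 0.0
```

step_arm --moves '[[[0,0,-0.1,0,0],[0,0,-0.1,0,0],[0,0,0,0,0]]]'

```text
clock: 6.1
tool_pos: [0.4918, -0.0192, 0.0571]
orientation: [180.0, -0.0, -99.1]
force: [-0.2, -0.0, -0.9]
opening: 0.0003
gripper_force: 0.0
```

step_arm --moves '[[[0,0,-0.1,0,0],[0,0,0,0,0]]]'

```text
clock: 6.3
tool_pos: [0.4918, -0.0192, 0.0562]
orientation: [180.0, -0.0, -99.1]
force: [0.0, -1.6, -0.2]
opening: 0.0002
gripper_force: 0.0
```

step_arm --moves '[[[0,0,-0.1,0,0],[0,0,0,0,0]]]'

```text
clock: 6.5
tool_pos: [0.4918, -0.0192, 0.0551]
orientation: [180.0, -0.0, -99.1]
force: [-0.5, -0.9, 0.3]
opening: 0.0003
gripper_force: 0.0
```

```bash
python3 - <<'E'
from h import *
im,d,c=pts("scene"); print(ctrl.get_obs()["force"],ctrl.get_obs()["tool_pos"])
v,u=np.mgrid[0:480,0:640]; P=world(c,u.ravel(),v.ravel(),d.ravel()).reshape(480,640,3)
print((P[192:214,316:342:2,2]*1000).round().astype(int))
E
```

```text
[-0.37569326 -0.26466498 -0.76147683] [ 0.49182316 -0.01918773  0.05520267]
[[177 149 154 161 165 171 168 167 168 164 157 154   0]
 [  2 146 150 157 164 166 166 165 163 158 153 148  31]
 [  1 142 144 162 163 163 170 165 162 157 153  75  34]
 [ -1 106 162 162 162 165 164 163 159 153 101  75  29]
 [  2 159 160 161 158 159 162 158 157 148  97  75  74]
 [ -2 164 162 161 157 155 158 156 152  98  91  76  74]
 [158 164 159 160 115 151 156 155  93  95  92  75  75]
 [164 161 161 102 114 109 154 153  91  91  85  72  76]
 [163 161  89  99 107 107 149  95  89  87  75  75  75]
 [161 160  87  92 103 102  98  96  86  80  76  77  76]
 [159  74  85  93  94 100  96  86  82  77  72  74  72]
 [ 74  74  74  89  94  97  92  85  82  76  78  76  78]
 [ 73  76  75  85  91  93  85  80  74  75  76  77  76]
 [ 74  77  76  75  85  91  87  76  74  77  75  76  74]
 [ 74  77  79  72  81  85  78  75  80  78  76  74  77]
 [ 73  73  77  76  76  84  73  78  76  72  78  76  76]
 [ 77  77  75  75  72  77  74  76  78  76  75  77  77]
 [ 74  76  74  75  73  76  78  77  76  76  79  76  75]
 [ 74  75  75  75  77  76  74  76  75  76  74  75  75]
 [ 74  74  76  77  74  75  74  76  76  74  73  77  72]
 [ 75  74  77  76  76  75  77  77  75  73  76  77  75]
 [ 69  72  77  74  76  77  75  73  77  74  78  76  73]]
```

The tips now read about 0.08, so contact is only a few mm away.

step_arm --moves '[[[0,0,-0.1,0,0],[0,0,0,0,0]]]'

```text
clock: 6.75
tool_pos: [0.4918, -0.0192, 0.0541]
orientation: [180.0, -0.0, -99.1]
force: [0.1, 0.2, -0.2]
opening: 0.0006
gripper_force: 0.0
```

step_arm --moves '[[[0,0,-0.1,0,0],[0,0,0,0,0]]]'

```text
clock: 6.95
tool_pos: [0.4918, -0.0192, 0.0531]
orientation: [180.0, -0.0, -99.1]
force: [0.4, -0.2, 0.5]
opening: 0.0004
gripper_force: 0.0
```

step_arm --moves '[[[0,0,-0.1,0,0],[0,0,0,0,0]]]'

```text
clock: 7.15
tool_pos: [0.4918, -0.0192, 0.0522]
orientation: [180.0, -0.0, -99.1]
force: [-0.6, -0.5, -0.2]
opening: 0.0006
gripper_force: 0.0
```

step_arm --moves '[[[0,0,-0.1,0,0],[0,0,0,0,0]]]'

```text
clock: 7.35
tool_pos: [0.4919, -0.0192, 0.0521]
orientation: [-180.0, -0.0, -99.1]
force: [-4.7, 1.6, 11.0]
opening: 0.0005
gripper_force: 5.2
```

step_arm --moves '[[[0,0,-0.05,0,0],[0,0,0,0,0]]]'

```text
clock: 7.55
tool_pos: [0.492, -0.0192, 0.052]
orientation: [-180.0, -0.0, -99.1]
force: [-5.6, 0.9, 14.9]
opening: 0.0005
gripper_force: 7.9
```

step_arm --moves '[[[0,0,-0.05,0,0],[0,0,0,0,0]]]'

```text
clock: 7.75
tool_pos: [0.492, -0.0192, 0.052]
orientation: [-180.0, -0.0, -99.1]
force: [-9.0, 1.9, 21.1]
opening: 0.0003
gripper_force: 10.6
```

step_arm --moves '[[[0,0,-0.05,0,0],[0,0,0,0,0]]]'

```text
clock: 7.95
tool_pos: [0.492, -0.0192, 0.052]
orientation: [-179.9, -0.0, -99.1]
force: [-10.4, 2.5, 26.9]
opening: 0.0002
gripper_force: 13.4
```

The nest_1 cover is rigid: no give at 27 N. Contact came at tool z 0.0521, so the offset to the cover top is 23 mm. Next is nest_3.

step_arm --moves '[[[0,0,1.0,0,0],[0,0,2.0,0,0],[3.5,-0.4,0,0,0],[3.5,-0.5,0,0,0],[3.5,-0.5,0,0,0],[0,0,-1.0,0,0],[0,0,-1.0,0,0],[0,0,-0.4,0,0],[0,0,0,0,0]]]'

```text
clock: 8.85
tool_pos: [0.5953, -0.0332, 0.0549]
orientation: [179.9, -0.0, -99.1]
force: [0.2, -1.0, 0.6]
opening: 0.0004
gripper_force: 0.0
```

step_arm --moves '[[[0,0,-0.1,0,0],[0,0,0,0,0]]]'

```text
clock: 9.05
tool_pos: [0.5968, -0.033, 0.0554]
orientation: [-180.0, 0.0, -99.1]
force: [-0.0, 0.8, -0.6]
opening: 0.0001
gripper_force: 0.0
```

step_arm --moves '[[[0,0,-0.1,0,0],[0,0,0,0,0]]]'

```text
clock: 9.25
tool_pos: [0.5969, -0.033, 0.0541]
orientation: [-180.0, 0.0, -99.1]
force: [-0.4, 0.6, -0.7]
opening: 0.0009
gripper_force: 0.0
```

step_arm --moves '[[[0,0,-0.1,0,0],[0,0,0,0,0]]]'

```text
clock: 9.45
tool_pos: [0.597, -0.0331, 0.0532]
orientation: [-180.0, 0.0, -99.1]
force: [-1.5, -0.4, 3.9]
opening: 0.0002
gripper_force: 1.9
```

step_arm --moves '[[[0,0,-0.1,0,0],[0,0,0,0,0]]]'

```text
clock: 9.65
tool_pos: [0.597, -0.0331, 0.0531]
orientation: [-180.0, -0.0, -99.1]
force: [-4.7, 1.7, 12.1]
opening: 0.0005
gripper_force: 6.0
```

The nest_3 cover is rigid too (12 N, no travel). Next is nest_4.

step_arm --moves '[[[0,0,1.0,0,0],[0,0,2.0,0,0],[0.6,3.5,0,0,0],[0.6,3.5,0,0,0],[0.5,3.5,0,0,0],[0.5,3.6,0,0,0],[0,0,-1.0,0,0],[0,0,-1.0,0,0],[0,0,-0.6,0,0],[0,0,0,0,0]]]'

```text
clock: 10.65
tool_pos: [0.6179, 0.1065, 0.0544]
orientation: [179.9, -0.1, -99.2]
force: [0.6, -0.2, 0.4]
opening: 0.0003
gripper_force: 0.0
```

step_arm --moves '[[[0,0,-0.1,0,0],[0,0,0,0,0]]]'

```text
clock: 10.85
tool_pos: [0.6191, 0.1072, 0.0551]
orientation: [-180.0, 0.0, -99.2]
force: [-0.1, -0.7, 0.3]
opening: 0.0005
gripper_force: 0.0
```

step_arm --moves '[[[0,0,-0.1,0,0],[0,0,0,0,0]]]'

```text
clock: 11.05
tool_pos: [0.6189, 0.1077, 0.054]
orientation: [-180.0, 0.0, -99.1]
force: [-0.1, 0.1, -0.4]
opening: 0.001
gripper_force: 0.0
```

step_arm --moves '[[[0,0,-0.1,0,0],[0,0,0,0,0]]]'

```text
clock: 11.25
tool_pos: [0.6188, 0.1078, 0.0527]
orientation: [180.0, 0.0, -99.1]
force: [-0.1, 0.4, 0.4]
opening: 0.0003
gripper_force: 0.0
```

step_arm --moves '[[[0,0,-0.1,0,0],[0,0,0,0,0]]]'

```text
clock: 11.45
tool_pos: [0.6189, 0.1078, 0.0525]
orientation: [-180.0, -0.0, -99.1]
force: [-3.0, 0.3, 5.4]
opening: 0.0005
gripper_force: 2.9
```

step_arm --moves '[[[0,0,-0.1,0,0],[0,0,0,0,0]]]'

```text
clock: 11.65
tool_pos: [0.6189, 0.1078, 0.0524]
orientation: [-180.0, -0.0, -99.1]
force: [-6.7, -0.3, 12.7]
opening: 0.0007
gripper_force: 6.4
```

The nest_4 cover is rigid, so nest_2 should be the loose one. I'll check it at its -y end.

step_arm --moves '[[[0,0,1.0,0,0],[0,0,2.0,0,0],[-3.4,0.5,0,0,0],[-3.4,0.5,0,0,0],[-3.5,0.6,0,0,0],[0,0,-1.0,0,0],[0,0,-1.0,0,0],[0,0,-0.7,0,0],[0,0,0,0,0]]]'

```text
clock: 12.55
tool_pos: [0.5158, 0.1234, 0.0523]
orientation: [179.9, -0.1, -99.1]
force: [-0.2, -0.7, 0.3]
opening: 0.0003
gripper_force: 0.0
```

step_arm --moves '[[[0,0,-0.1,0,0],[0,0,-0.1,0,0],[0,0,0,0,0]]]'

```text
clock: 12.85
tool_pos: [0.5161, 0.1237, 0.0517]
orientation: [180.0, -0.0, -99.1]
force: [-0.3, 0.4, -0.3]
opening: 0.0005
gripper_force: 0.0
```

step_arm --moves '[[[0,0,-0.1,0,0],[0,0,-0.1,0,0],[0,0,0,0,0]]]'

```text
clock: 13.15
tool_pos: [0.5159, 0.1238, 0.0498]
orientation: [-180.0, 0.0, -99.1]
force: [0.5, 0.2, 0.5]
opening: 0.0002
gripper_force: 0.0
```

step_arm --moves '[[[0,0,-0.1,0,0],[0,0,0,0,0]]]'

```text
clock: 13.35
tool_pos: [0.5159, 0.1237, 0.0489]
orientation: [-180.0, -0.0, -99.1]
force: [-0.3, -1.5, 1.3]
opening: 0.0004
gripper_force: 0.8
```

It gives under a light force. I'll keep going until it reaches its stop.

step_arm --moves '[[[0,0,-0.1,0,0],[0,0,0,0,0]]]'

```text
clock: 13.55
tool_pos: [0.5159, 0.1236, 0.0479]
orientation: [-180.0, -0.0, -99.1]
force: [0.0, -3.0, 3.6]
opening: 0.0004
gripper_force: 1.7
```

step_arm --moves '[[[0,0,-0.1,0,0],[0,0,0,0,0]]]'

```text
clock: 13.75
tool_pos: [0.516, 0.1236, 0.0471]
orientation: [-180.0, -0.0, -99.1]
force: [-2.3, -2.1, 8.0]
opening: 0.0006
gripper_force: 3.7
```

step_arm --moves '[[[0,0,-0.05,0,0],[0,0,0,0,0]]]'

```text
clock: 13.95
tool_pos: [0.516, 0.1236, 0.0468]
orientation: [-180.0, -0.0, -99.1]
force: [-1.0, -2.5, 8.6]
opening: 0.0005
gripper_force: 4.4
```

```bash
python3 - <<'E'
from h import *
im,d,c=pts("scene"); v,u=np.mgrid[0:480,0:640]; P=world(c,u.ravel(),v.ravel(),d.ravel())
a=np.array([.153,.988]); b=np.array([.988,-.153]); e=P[:,:2]-(.521,.159)
for s in range(-45,46,15):
    k=(d.ravel()>0)&(abs(e@a*1000-s)<6)&(e@b>-.03)&(e@b<.03)&(P[:,2]>.06)&(P[:,2]<.08); print(s,k.sum(),np.median(P[k,2]).round(4))
print(ctrl.get_obs()["force"],ctrl.get_obs()["tool_pos"])
E
```

```text
-45 7 0.0701
-30 56 0.0706
-15 168 0.0716
0 176 0.0729
15 172 0.0745
30 177 0.0759
45 196 0.0766
[-1.0372297  -4.82876699  9.56017199] [0.515966   0.1235828  0.04679018]
```

The cover's depth profile slopes about 0.085 rad, so it has rocked to its stop. Next I'll lift off, move over its middle and press it home.

step_arm --moves '[[[0,0,0.5,0,0],[0,0,1.5,0,0],[0.5,3.5,0,0,0],[0,0,0,0,0],[0,0,-1.0,0,0],[0,0,-0.5,0,0],[0,0,0,0,0]]]'

```text
clock: 14.7
tool_pos: [0.5201, 0.1581, 0.05]
orientation: [179.9, -0.1, -99.1]
force: [0.7, -0.1, -0.4]
opening: 0.0005
gripper_force: 0.0
```

step_arm --moves '[[[0,0,-0.1,0,0],[0,0,-0.1,0,0],[0,0,0,0,0]]]'

```text
clock: 15.0
tool_pos: [0.5208, 0.1585, 0.0493]
orientation: [180.0, -0.0, -99.1]
force: [-0.1, -0.4, 0.4]
opening: 0.0005
gripper_force: 0.1
```

step_arm --moves '[[[0,0,-0.1,0,0],[0,0,0,0,0]]]'

```text
clock: 15.2
tool_pos: [0.5209, 0.1586, 0.0488]
orientation: [-180.0, -0.0, -99.1]
force: [-2.1, -1.7, 6.3]
opening: 0.0002
gripper_force: 2.9
```

step_arm --moves '[[[0,0,-0.1,0,0],[0,0,0,0,0]]]'

```text
clock: 15.4
tool_pos: [0.5209, 0.1586, 0.048]
orientation: [-180.0, -0.0, -99.1]
force: [-2.6, -2.0, 7.3]
opening: 0.0001
gripper_force: 3.7
```

step_arm --moves '[[[0,0,-0.1,0,0],[0,0,0,0,0]]]'

```text
clock: 15.6
tool_pos: [0.5209, 0.1586, 0.047]
orientation: [-180.0, -0.0, -99.1]
force: [-3.3, -1.0, 7.2]
opening: 0.0003
gripper_force: 4.0
```

step_arm --moves '[[[0,0,-0.1,0,0],[0,0,-0.1,0,0],[0,0,0,0,0]]]'

```text
clock: 15.9
tool_pos: [0.5209, 0.1586, 0.045]
orientation: [-180.0, -0.0, -99.1]
force: [-2.8, -1.9, 8.1]
opening: 0.0002
gripper_force: 4.0
```

step_arm --moves '[[[0,0,-0.1,0,0],[0,0,0,0,0]]]'

```text
clock: 16.1
tool_pos: [0.5209, 0.1586, 0.0449]
orientation: [-180.0, -0.0, -99.1]
force: [-6.9, -0.9, 16.3]
opening: 0.0004
gripper_force: 8.3
```

step_arm --moves '[[[0,0,-0.1,0,0],[0,0,0,0,0]]]'

```text
clock: 16.3
tool_pos: [0.5209, 0.1586, 0.0448]
orientation: [-179.9, 0.0, -99.1]
force: [-10.3, -1.4, 26.2]
opening: 0.0006
gripper_force: 13.0
```

It has bottomed on its stop after about 4.7 mm of travel, now at 26 N. Lifting clear and checking.

step_arm --moves '[[[0,0,0.5,0,0],[0,0,1.5,0,0],[0,0,3,0,0],[0,0,4,0,0],[0,0,4,0,0],[0,0,0,0,0],[0,0,0,0,0],[0,0,0,0,0]]]'

```text
clock: 17.1
tool_pos: [0.5202, 0.1585, 0.1714]
orientation: [179.9, -0.0, -99.1]
force: [-0.8, 0.4, -0.4]
opening: 0.0008
gripper_force: 0.0
```

```bash
python3 - <<'E'
from h import *
im,d,c=pts("scene"); v,u=np.mgrid[0:480,0:640]; P=world(c,u.ravel(),v.ravel(),d.ravel())
a=np.array([.153,.988]); b=np.array([.988,-.153]); e=P[:,:2]-(.521,.159)
for s in range(-45,46,15):
    k=(d.ravel()>0)&(abs(e@a*1000-s)<6)&(e@b>-.03)&(e@b<.03)&(P[:,2]>.06)&(P[:,2]<.08); print(s,k.sum(),np.median(P[k,2]).round(4))
print(ctrl.get_obs()["force"],ctrl.get_obs()["tool_pos"])
E
```

```text
-45 114 0.0683
-30 163 0.0681
-15 173 0.0686
0 174 0.0684
15 180 0.0684
30 183 0.0684
45 185 0.0682
[ 0.48004039  0.26564141 -0.74889421] [0.520185   0.15842136 0.17108738]
```

The cover is level and 5 mm lower than before.

```bash
python3 -c "
from plant import close_job
print(close_job())"
```

```text
the job is handed in; nothing more can be done
None
```

The loose cover was the one on nest_2: it rocked about 0.085 rad under a light end press, I pressed it about 5 mm down until it was home and level, and I handed the job in at about 17 s with the arm clear of everything (no verdict was returned).

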